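# Turn a rack of hosel sleeves out into the angled tray

### The job

Pinch the loose slotted cover plate against the sleeve rack that leans on the wooden stand, lift the two together, turn them over so that the cover is underneath and set them down in the angled steel tray without spilling any sleeve. Then lift the rack away on its own, leaving the cover lying in the tray and all four sleeves in the tray, and put the empty rack back on its stand as it was, open side up. Leave the other things on the bench alone.

Things in the scene. Friction and masses are not known exactly. Their poses are not given: they have to be found in the camera images.
- stand: Plywood stand, fixed, 80 mm wide. Origin on the bench below its corner; own axes: z up, x horizontal, roughly away from the robot, y across. A back plate rises from the corner at 45 degrees along U = (-0.707, 0, 0.707), 60 mm long; a ledge square to it rises along N = (0.707, 0, 0.707), 48 mm long. No side walls; space beyond and behind the back plate's upper edge is free.
- stand_corner (a point): Inner corner of the stand, mid-width, 30 mm above the bench, axes as the stand's. At the start, and again at the end, the rack leans here: underside on the back plate, lower end on the ledge, tongue uphill, open face outward (along N).
- tray: Angled steel tray, fixed, same form and axes as the stand: floor 60 mm long up along U, front wall 52 mm along N, but 140 mm wide inside, with side walls 45 mm high. It has no wall at the floor's upper edge, and the space beyond and behind that edge is free: a tongue stands out there.
- tray_corner (a point): Inner corner of floor and front wall of the tray, mid-width, 30 mm above the bench, axes as the tray's. Here the cover belongs with its outer face on the floor and its lower end against the front wall; the rack is set down on top of it, open face down, lower end at the front wall, tongue uphill (lift it off a little uphill as well as outward, so that it does not bind on that wall).
- rack: Grey plastic rack, 0.15 to 0.27 kg: block 64 x 64 x 38 mm with 2 x 2 square cells (20 mm wide, 30 mm deep, walls and floor 8 mm) open at +z, and a flat tongue at its -x end. Origin: centre of the block's underside; block x and y -32..32, z 0..38 mm. On the stand its x points downhill (-U), z along N. Turned over in the tray: x still downhill, z into the tray floor (-N).
- rack_mouth (a point): Centre of the rack's open face, 38 mm from the rack's origin along its z; axes as the rack's.
- rack_tongue (a point): Middle of the free end of the rack's tongue, at rack x -92, y 0, z 32 mm. The tongue is 60 mm long (rack x -92..-32), 40 mm wide, 12 mm thick (z 26..38), flush with the open face. Its outer 30 mm is bare of the cover: fingertips reaching less than 30 mm over it take the rack alone.
- cover: Loose aluminium cover plate, 5 mm thick, 70 g, lying unfastened on the rack's open face, lower end on the stand's ledge: 64 x 64 mm with two slots 10 mm wide (too narrow for a sleeve) and a tab at its -x end. Origin: centre of the square part's face that touches the rack; x, y as the rack's, z away from the rack (plate z 0..5 mm).
- cover_tab (a point): Middle of the end of the cover's tab (cover x -62, z 2.5 mm). The tab is 30 mm long, 40 mm wide, and lies over the half of the tongue next to the block; fingertips that reach 40 to 58 mm over the tongue pinch tongue and tab together, 17 mm thick.
- sleeve0: One of four alike smooth aluminium hosel sleeves, 16 mm in diameter, 26 mm long, 14 g, one in each cell of the rack at the start, loose: it slides out when the open face is turned down uncovered. Origin: centre of one end; z along its axis.
- sleeve1: One of four alike smooth aluminium hosel sleeves, 16 mm in diameter, 26 mm long, 14 g, one in each cell of the rack at the start, loose: it slides out when the open face is turned down uncovered. Origin: centre of one end; z along its axis.
- sleeve2: One of four alike smooth aluminium hosel sleeves, 16 mm in diameter, 26 mm long, 14 g, one in each cell of the rack at the start, loose: it slides out when the open face is turned down uncovered. Origin: centre of one end; z along its axis.
- sleeve3: One of four alike smooth aluminium hosel sleeves, 16 mm in diameter, 26 mm long, 14 g, one in each cell of the rack at the start, loose: it slides out when the open face is turned down uncovered. Origin: centre of one end; z along its axis.
- post: Bystander: chrome grip-installation post with a bayonet socket on top, fixed, foot 70 mm across, 118 mm high. Origin: centre of the foot.
- putter_head: Bystander: matte silver putter head, 100 x 60 mm, 52 mm high with its neck. Origin: underside.
- grip: Bystander: teal rubber grip, 265 mm long, 25 mm thick, lying down. Origin: underside at mid-length.
- ferrule: Bystander: black ferrule, 22 mm across, 28 mm high, standing. Origin: centre of its underside.

How it is judged:
By the outcome, as a careful person would: the job done as asked, in the order asked, and still so for the second after the job is handed in, with the robot touching nothing.
It also fails if it takes over 58 s, if anything falls off the work surface, if the arm or the gripper's body presses on something with over 40 N, if the wrist force passes 120 N, or if a joint passes its speed limit or range.

### The arm

A 6-joint arm with a two-finger parallel gripper is mounted at the origin on the work surface. World frame = base frame: x ahead of the robot, y to its left, z up, the work surface at z = 0. Lengths are in m, angles in degrees, forces in N, time in s.
With the tool pointing down it reaches from about 0.375 to 0.9 m from the base axis. Payload 3.1 kg.
Tool frame: the origin (TCP) lies midway between the tips of the shut fingers; the grasp point (between the pads) lies 19 mm behind it; z points along the fingers, y is the line along which they close (so a half turn about z gives the same grasp; the last joint's range is limited). The gripper opens to 87 mm and grips with 3 to 60 N. Pads are 19 mm wide; open, the fingers measure 117 mm over their backs; the gripper's body (75 mm by 190 mm) begins 51 mm behind the grasp point.
Start: joints at [-83.852, 30.224, 82.088, -0, 67.689, -10.227], TCP at [0.176, -0.6, 0.223] pointing down, gripper open.
Joint ranges: [-176.69, 176.69], [-43.24, 126.21], [12.49, 139.97], [-82, 262], [0, 151.66], [-163.58, 163.58]. Speed limits (degrees/s): [159.86, 159.86, 180, 180, 180, 180].

### API

Orientations are given as a 3x3 rotation matrix whose columns are the frame's x, y, z axes.
In Python, from rig import bot gives the robot as it stands.
- The arm moves only by the shell command python3 steer.py 'ROWS'. ROWS is rows parted by semicolons, their numbers by spaces, 1 to 20 of them, each of 7 numbers: dx, dy, dz in m, then a rotation vector rx, ry, rz in degrees, then the opening from 0.0 (shut) to 1.0 (fully open); each row is the pose to reach, as a shift and turn from the pose commanded when the command began, along the tool's axes at that moment; what a row does not reach only later rows make up. A row lasts 1/10 s, in which the tool goes at most 0.05 m and 8.59 degrees, less where a joint would pass 70% of its speed; a pose out of reach is approached as far as the arm can. The fingers move at their own pace and stop on an object; the grip force is fixed at half the most. Time passes only in rows, so rows that do not move let the fingers close. It prints the time, the measured TCP pose, the force, the opening and the grip force at its end.
- bot.read_state(): the state, without advancing time (a new reading comes with each control period).
- bot.capture(name): name is "scene" or "side" or "wrist"; returns a dict with "color" (384x512x3 uint8, red, green, blue), "K" (3x3 intrinsics, pixels), "view" (4x4, takes a point from world to camera coordinates); the wrist camera has in their place "mount" (4x4, takes a point from camera to tool coordinates, whose origin is the TCP and whose axes are the flange's). Camera axes: x right, y up, looking along -z (the intrinsics and any distortion apply to the point x, -y, -z); pixel columns grow to the right and rows downward; lengths in m; the calibration is good to about 2 mm. A picture is of the moment at which its call begins: read the wrist's pose just before it. There is no depth.
- bot.hand_in(): hands the job in; it is judged then, once.
The state is a dict: "time_s": time; "joint_positions": joint angles; "qvel": joint speeds; "tau": joint torques, N m; "position": TCP position; "tcp_rot": TCP orientation; "force": force on the tool from outside, world axes, zero at the start; "moment": the same for the moment, N m; "opening": opening from 0.0 (shut) to 1.0 (fully open); "grasp_force": force on a finger pad.
Only numpy, scipy, OpenCV 4.12 (cv2) and the standard library are available. Lean on these libraries where they do the work, as an engineer would, in place of code of your own. Each camera call takes 0.05 s, during which the arm holds its last target. There are 200 camera calls.

## Working session

There is one attempt and no reset: what is moved stays moved. The work goes in short steps, Python scripts to look and compute and a shell command to move; the robot and the scene stay as the last step left them, time stands still between calls to the robot, and variables do not carry over. Pictures are saved under pics/ and viewed, at most 10 in all, crops included, and the job is handed in when it is done.

```bash
ls; mkdir -p pics
python3 - <<'E'
from rig import bot
import cv2
for n in("scene","side"):
    c=bot.capture(n); cv2.imwrite(f"pics/{n}0.png",cv2.resize(c["color"][:,:,::-1],(800,600)));print(n,c["K"].tolist(),c["view"].round(4).tolist(),[k for k in c])
s=bot.read_state();print(s)
E
```

```text
pics
rig.py
steer.py
scene [[373.50223931151106, 0.0, 253.67640587867143], [0.0, 373.50223931151106, 192.8673966695631], [0.0, 0.0, 1.0]] [[-0.0695, 0.9976, -0.0036, 0.0346], [-0.5497, -0.0352, 0.8346, 0.2601], [0.8325, 0.06, 0.5508, -1.3133], [0.0, 0.0, 0.0, 1.0]] ['color', 'K', 'view']
side [[460.1308823048665, 0.0, 259.83966944203854], [0.0, 460.1308823048665, 189.49430358314655], [0.0, 0.0, 1.0]] [[-0.8662, -0.4993, 0.0179, 0.544], [0.3495, -0.58, 0.7358, -0.3301], [-0.357, 0.6437, 0.6769, -0.7706], [0.0, 0.0, 0.0, 1.0]] ['color', 'K', 'view']
{'time_s': 0.1, 'joint_positions': array([-8.38530955e+01,  3.02737038e+01,  8.21498587e+01, -2.55969612e-04,
        6.76894806e+01, -1.02276930e+01]), 'qvel': array([-0.04582557, -0.11285543, -0.32116439, -0.00397261, -0.02624161,
        0.05318655]), 'tau': array([-8.11877853e-04, -4.40988278e+01, -1.77149820e+01,  6.35174126e-02,
        5.33663901e-02, -3.20375909e-05]), 'position': array([ 0.17614784, -0.59896843,  0.22166428]), 'tcp_rot': array([[ 9.59438616e-01,  2.81917533e-01, -2.15371581e-04],
       [ 2.81917402e-01, -9.59436674e-01,  1.96118884e-03],
       [ 3.46258124e-04, -1.94235730e-03, -9.99998054e-01]]), 'force': array([ 0.16215524, -0.22173249,  0.05978434]), 'moment': array([0.00936007, 0.02633464, 0.06198142]), 'grasp_force': 0.0, 'opening': 1.000450101498168}
```

View pics/scene0.png

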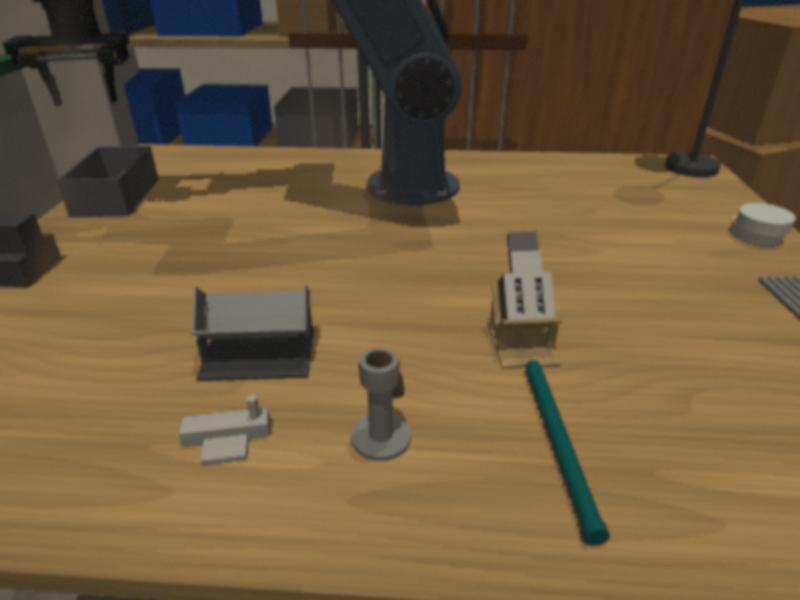

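View pics/side0.png

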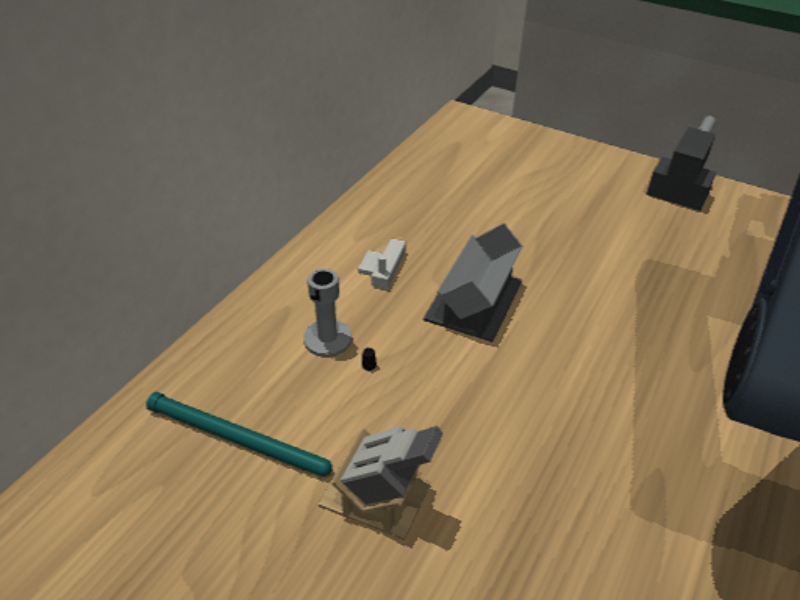

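Scene view: the stand with the rack is at (525,300) and the tray at (253,330), in 800x600 coordinates. The side view shows the stand at (385,470) and the tray at (475,280). I'll crop both for corner points.

```bash
cat > h.py <<'E'
import numpy as np, cv2
from rig import bot
def ray(c,uv,T=None):
    """origin and direction (world) of pixel uv. T: 4x4 camera->world for the wrist"""
    K=c["K"]; d=np.array([(uv[0]-K[0,2])/K[0,0],-(uv[1]-K[1,2])/K[1,1],-1.])
    M=np.linalg.inv(c["view"]) if T is None else T
    d=M[:3,:3]@d; return M[:3,3],d/np.linalg.norm(d)
def onz(r,z): return r[0]+r[1]*(z-r[0][2])/r[1][2]
def tri(*rs):
    A=[np.eye(3)-np.outer(d,d) for o,d in rs]
    p=np.linalg.solve(sum(A),sum(a@o for a,(o,d) in zip(A,rs)))
    return p,[round(1e3*np.linalg.norm(a@(p-o)),1) for a,(o,d) in zip(A,rs)]
def proj(c,p,T=None):
    V=c["view"] if T is None else np.linalg.inv(T)
    q=V[:3,:3]@p+V[:3,3]; K=c["K"]; return np.array([K[0,0]*q[0]/-q[2]+K[0,2],-K[1,1]*q[1]/-q[2]+K[1,2]])
def crop(im,x,y,w,h,s,step=10):
    o=cv2.resize(im[y:y+h,x:x+w,::-1],None,fx=s,fy=s,interpolation=cv2.INTER_CUBIC)
    for v in range(-(-x//step)*step,x+w,step):
        cv2.line(o,((v-x)*s,0),((v-x)*s,6),(0,0,255),1);cv2.putText(o,str(v),((v-x)*s,16),0,.35,(0,0,255),1)
    for v in range(-(-y//step)*step,y+h,step):
        cv2.line(o,(0,(v-y)*s),(6,(v-y)*s),(0,0,255),1);cv2.putText(o,str(v),(8,(v-y)*s+4),0,.35,(0,0,255),1)
    return o
E
python3 - <<'E'
from h import *
a=bot.capture("scene")["color"];b=bot.capture("side")["color"]
w=lambda im,x,y:crop(im,x,y,100,75,4)
cv2.imwrite("pics/m1.png",np.vstack([np.hstack([w(a,290,145),w(a,115,178)]),np.hstack([w(b,200,270),w(b,262,140)])]))
E
```

```text
(no output)
```

View pics/m1.png

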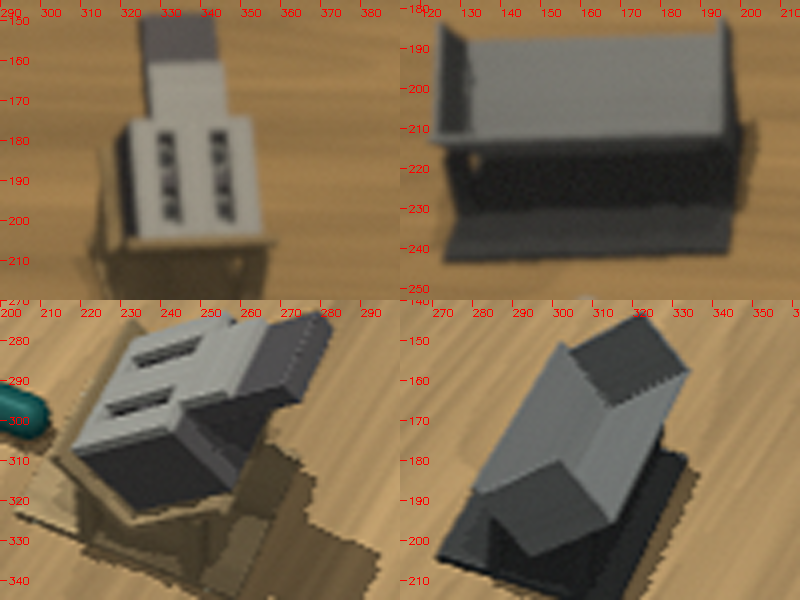

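Scene crop, cover corners: (322.5,175), (352.5,174), (356,204), (324.5,205). Matching side-crop corners: (256,272), (243,302), (218,307), (233,284). Tray front-wall top edge: scene (123,213)–(198,212), side (300,152)–(280,187).

Run:
```python
from h import *
a=bot.capture("scene");b=bot.capture("side")
P={}
for n,u,v in [("c_lowR",(356,204),(218,307)),("c_upR",(352.5,174),(243,302)),("c_lowL",(324.5,205),(233,284)),
 ("tabR",(345.5,160),(258,294.5)),("tongR",(344,149),(272,299)),
 ("t_wallR",(197,212),(280,187)),("t_wallL",(123,213),(300,152)),("t_floorR",(196,187),(312,196)),("t_sideRtop",(196,183),(299,180)),("t_sideLtop",(125,184),(321,144))]:
    P[n],e=tri(ray(a,u),ray(b,v));print(n,P[n].round(4),e)
d=lambda p,q:print(p,q,np.linalg.norm(P[p]-P[q]).round(4),((P[p]-P[q])/np.linalg.norm(P[p]-P[q])).round(3))
d("c_lowR","c_upR");d("c_lowL","c_lowR");d("t_wallL","t_wallR")
s=bot.read_state();c=bot.capture("wrist");print(c["K"],c["mount"].round(4),c.keys())
```

```text
c_lowR [0.5902 0.2176 0.06  ] [np.float64(2.4), np.float64(2.4)]
c_upR [0.5424 0.2115 0.1039] [np.float64(2.3), np.float64(2.3)]
c_lowL [0.5945 0.1563 0.0552] [np.float64(1.6), np.float64(1.6)]
tabR [0.5211 0.1979 0.125 ] [np.float64(1.3), np.float64(1.3)]
tongR [0.4937 0.1985 0.1362] [np.float64(0.7), np.float64(0.7)]
t_wallR [ 0.6416 -0.1067  0.0634] [np.float64(3.7), np.float64(3.7)]
t_wallL [ 0.6596 -0.2491  0.0639] [np.float64(0.4), np.float64(0.4)]
t_floorR [ 0.5655 -0.1191  0.0693] [np.float64(2.1), np.float64(2.1)]
t_sideRtop [ 0.5984 -0.1118  0.1029] [np.float64(1.0), np.float64(1.0)]
t_sideLtop [ 0.6113 -0.2556  0.1022] [np.float64(0.3), np.float64(0.3)]
c_lowR c_upR 0.0652 [ 0.733  0.094 -0.674]
c_lowL c_lowR 0.0616 [ 0.07  -0.994 -0.078]
t_wallL t_wallR 0.1436 [ 0.125 -0.992  0.003]
[[300.68134222   0.         250.76013449]
 [  0.         300.68134222 187.91988205]
 [  0.           0.           1.        ]] [[ 7.000e-04  9.657e-01  2.598e-01  7.000e-02]
 [ 1.000e+00 -8.000e-04  2.000e-04 -5.000e-04]
 [ 4.000e-04  2.598e-01 -9.657e-01 -1.629e-01]
 [ 0.000e+00  0.000e+00  0.000e+00  1.000e+00]] dict_keys(['color', 'K', 'mount'])
```

```bash
python3 steer.py '0 0 -0.02 0 0 0 1; 0 0 -0.04 0 0 0 1; -0.04 0 -0.06 0 0 0 1; -0.08 0 -0.06 0 0 0 1; -0.08 0 -0.06 0 0 0 1'; python3 -c "
from rig import bot
s=bot.read_state();print(s['joint_positions'],s['position'],s['tcp_rot'])"
```

```text
time_s: 0.85
position: [0.095, -0.6243, 0.2835]
tcp_rot: [[0.961, 0.278, -0.003], [0.278, -0.961, -0.003], [-0.003, 0.003, -1.0]]
force: [0.9, -0.3, -0.1]
opening: 1.001
grasp_force: 0.0
[-91.40236633  27.2879407   77.08838362  -0.1434077   75.42537121
 -17.48098482] [ 0.09501095 -0.62425003  0.28352231] [[ 0.96070491  0.27756044 -0.00250639]
 [ 0.27755151 -0.96070473 -0.00340149]
 [-0.00335202  0.00257218 -0.99999107]]
```

```bash
cat > k.py <<'E'
import numpy as np
from scipy.spatial.transform import Rotation as R
F=R.from_euler('z',90,degrees=True)
def fkR(q): return R.from_euler('ZYZYZ',[q[0],q[1]+q[2],q[3],q[4],q[5]],degrees=True)*F if 0 else R.from_euler('z',q[0],degrees=True)*R.from_euler('y',q[1]+q[2],degrees=True)*R.from_euler('z',q[3],degrees=True)*R.from_euler('y',q[4],degrees=True)*R.from_euler('z',q[5],degrees=True)*F
def goalR(yaw,flip,roll=0,tilt=135):
    "tool z 45 deg down along azimuth yaw; flip=0: tool y along N, 1: -N"
    c,s=np.cos(np.radians(yaw)),np.sin(np.radians(yaw));t=np.radians(tilt)
    z=np.array([np.sin(t)*c,np.sin(t)*s,np.cos(t)]);x=np.array([-s,c,0]);
    return R.from_matrix(np.c_[x,np.cross(z,x),z])*R.from_euler('z',180*flip+roll,degrees=True)
E
python3 - <<'E'
from k import *
from rig import bot
s=bot.read_state();q=s['joint_positions'];print((fkR(q).inv()*R.from_matrix(s['tcp_rot'])).magnitude())
for n,j1,yaw in(("stand",26,5),("tray",-20,7)):
  for p in (95,110,125):
    for f in(0,1):
        M=R.from_euler('z',j1,degrees=True)*R.from_euler('y',p,degrees=True)
        e=(M.inv()*goalR(yaw,f)*F.inv()).as_euler('ZYZ',degrees=True);print(n,p,f,e.round(0))
E
```

```text
2.962409130137416e-16
stand 95 0 [-21.  44.  31.]
stand 95 1 [ -21.   44. -149.]
stand 110 0 [-30.  30.  42.]
stand 110 1 [ -30.   30. -138.]
stand 125 0 [-52.  19.  65.]
stand 125 1 [ -52.   19. -115.]
tray 95 0 [ 26.  46. -39.]
tray 95 1 [ 26.  46. 141.]
tray 110 0 [ 36.  34. -51.]
tray 110 1 [ 36.  34. 129.]
tray 125 0 [ 56.  23. -73.]
tray 125 1 [ 56.  23. 107.]
```

```bash
cat >> k.py <<'E'
def delta(s,p,G,s0=None):
    T=R.from_matrix(s['tcp_rot']) if not isinstance(s,tuple) else s[1]
    q=s['position'] if not isinstance(s,tuple) else s[0]
    d=T.inv().apply(np.array(p)-q);r=(T.inv()*G).as_rotvec(degrees=True)
    n=max(np.linalg.norm(d)/.05,np.linalg.norm(r)/8.59);print(d.round(4),r.round(2),'rows>=%.1f'%n)
E
python3 - <<'E'
from k import *
from rig import bot
s=bot.read_state()
delta(s,[.42,-.38,.30],goalR(-40,0,0,170))
delta(s,[.47,0.05,.32],goalR(5,0,0,135))
delta(s,[.40,0.163,.24],goalR(5,0,0,135))
E
```

```text
[ 0.38   -0.1444 -0.0181] [ -9.62   3.19 -33.78] rows>=8.1
[ 0.5473 -0.5436 -0.0397] [-37.53  31.12 -74.42] rows>=15.4
[ 0.5117 -0.6718  0.0401] [-37.53  31.12 -74.42] rows>=16.9
```

```bash
R1='0.38 -0.144 -0.018 -9.6 3.2 -33.8 1'; python3 steer.py '0.19 -0.07 -0.01 -5 1.6 -17 1; 0.38 -0.144 -0.018 -9.6 3.2 -33.8 1; 0.38 -0.144 -0.018 -9.6 3.2 -33.8 1; 0.38 -0.144 -0.018 -9.6 3.2 -33.8 1; 0.38 -0.144 -0.018 -9.6 3.2 -33.8 1; 0.38 -0.144 -0.018 -9.6 3.2 -33.8 1; 0.38 -0.144 -0.018 -9.6 3.2 -33.8 1; 0.547 -0.544 -0.04 -37.5 31.1 -74.4 1; 0.547 -0.544 -0.04 -37.5 31.1 -74.4 1; 0.547 -0.544 -0.04 -37.5 31.1 -74.4 1; 0.547 -0.544 -0.04 -37.5 31.1 -74.4 1; 0.547 -0.544 -0.04 -37.5 31.1 -74.4 1; 0.547 -0.544 -0.04 -37.5 31.1 -74.4 1; 0.547 -0.544 -0.04 -37.5 31.1 -74.4 1; 0.547 -0.544 -0.04 -37.5 31.1 -74.4 1; 0.547 -0.544 -0.04 -37.5 31.1 -74.4 1; 0.547 -0.544 -0.04 -37.5 31.1 -74.4 1; 0.547 -0.544 -0.04 -37.5 31.1 -74.4 1; 0.547 -0.544 -0.04 -37.5 31.1 -74.4 1; 0.547 -0.544 -0.04 -37.5 31.1 -74.4 1'
python3 - <<'E'
from k import *
from rig import bot
s=bot.read_state();q=s['joint_positions'];print(q.round(2),(fkR(q).inv()*R.from_matrix(s['tcp_rot'])).magnitude())
delta(s,[.40,0.163,.24],goalR(5,0,0,135))
E
```

```text
time_s: 2.85
position: [0.471, 0.0531, 0.3226]
tcp_rot: [[-0.09, 0.703, 0.706], [0.996, 0.061, 0.066], [0.003, 0.709, -0.705]]
force: [-0.2, 0.4, -0.3]
opening: 1.003
grasp_force: 0.0
[-18.17  -1.52 127.84  57.04  19.7  -72.24] 7.676812899781353e-16
[ 0.1155 -0.1017  0.0154] [ 0.13 -0.24 -0.02] rows>=3.1
```

```bash
python3 steer.py '0.03 -0.03 0.005 0 0 0 1;0.06 -0.06 0.01 0 0 0 1;0.06 -0.06 0.01 0 0 0 1'
cat > fit.py <<'E'
from k import *
from rig import bot
from scipy.optimize import least_squares
D=[([-83.8531,30.2737,82.1499,-.00026,67.68948,-10.22769],[.17614784,-.59896843,.22166428]),
([-91.40236633,27.2879407,77.08838362,-0.1434077,75.42537121,-17.48098482],[0.09501095,-0.62425003,0.28352231]),
([-18.17,-1.52,127.84,57.04,19.7,-72.24],[.471,.0531,.3226])]
E
python3 - <<'E'
from rig import bot
s=bot.read_state();print(s['joint_positions'].round(3).tolist(),s['position'].round(5).tolist())
E
python3 steer.py '0.03 -0.02 0.0 0 0 0 1;0.055 -0.04 0.005 0 0 0 1;0.055 -0.04 0.005 0 0 0 1;0.055 -0.04 0.005 0 0 0 1'
python3 - <<'E'
from rig import bot
s=bot.read_state();print(s['joint_positions'].round(3).tolist(),s['position'].round(5).tolist())
E
```

```text
time_s: 3.15
position: [0.4485, 0.097, 0.2917]
tcp_rot: [[-0.095, 0.686, 0.721], [0.995, 0.056, 0.077], [0.013, 0.725, -0.688]]
force: [0.5, -0.2, -0.4]
opening: 1.001
grasp_force: 0.0
[-9.778, 1.985, 133.703, 95.356, 11.514, -105.558] [0.44849, 0.09695, 0.29166]
time_s: 3.55
position: [0.4317, 0.1373, 0.274]
tcp_rot: [[-0.105, 0.676, 0.729], [0.994, 0.052, 0.095], [0.026, 0.735, -0.678]]
force: [-0.0, -0.3, -0.7]
opening: 0.998
grasp_force: 0.0
[-0.744, 5.401, 136.448, 145.758, 10.692, -149.734] [0.43167, 0.13729, 0.27398]
```

```bash
cat >> fit.py <<'E'
D+=[([-9.778, 1.985, 133.703, 95.356, 11.514, -105.558],[0.44849, 0.09695, 0.29166]),([-0.744, 5.401, 136.448, 145.758, 10.692, -149.734],[0.43167, 0.13729, 0.27398])]
rz=lambda a:R.from_euler('z',a,degrees=True);ry=lambda a:R.from_euler('y',a,degrees=True)
def fk(q,P):
    a1,b,H,L1,a3,L2,L3=P
    A=rz(q[0])*ry(q[1]);B=rz(q[0])*ry(q[1]+q[2])
    return rz(q[0]).apply([a1,b,H])+A.apply([0,0,L1])+B.apply([a3,0,L2])+fkR(q).apply([0,0,L3])
f=least_squares(lambda P:np.ravel([fk(q,P)-p for q,p in D]),[0,.11,.3,.4,0,.4,.25])
P=f.x
if __name__=="__main__": print(P.round(4),np.abs(f.fun).max(),np.linalg.svd(f.jac)[1])
E
python3 fit.py
```

```text
[1.000e-04 1.110e-01 2.741e-01 5.879e-01 1.141e-01 3.916e-01 3.054e-01] 3.677385309263509e-05 [4.21538169 3.28990074 2.24705308 1.01615442 0.54127202 0.12990479
 0.12426717]
```

```bash
cat > ik.py <<'E'
from fit import *
LO=np.array([-176.69,-43.24,12.49,-82,0,-163.58]);HI=np.array([176.69,126.21,139.97,262,151.66,163.58])
def ik(p,G):
    p=np.array(p);w=p-G.apply([0,0,P[6]]);out=[]
    r=np.hypot(w[0],w[1]);j1=np.arctan2(w[1],w[0])-np.arcsin(P[1]/r)
    x=np.sqrt(r*r-P[1]**2)-P[0];z=w[2]-P[2];L=np.hypot(P[4],P[5]);g=np.arctan2(P[4],P[5])
    d=np.hypot(x,z);c=(d*d-P[3]**2-L*L)/(2*P[3]*L)
    if abs(c)>1: return out
    e=np.arccos(c);j2=np.arctan2(x,z)-np.arctan2(L*np.sin(e),P[3]+L*np.cos(e));j3=e-g
    j=np.degrees([j1,j2,j3]);B=rz(j[0])*ry(j[1]+j[2])
    e=(B.inv()*G*F.inv()).as_euler('ZYZ',degrees=True)
    for k in(0,1):
        for a in(-360,0,360):
            for b in (-360,0,360):
                q=np.array([*j,e[0]+180*k+a,(-1)**k*e[1],e[2]+180*k+b])
                if (q>=LO-0).all() and (q<=HI).all(): out.append(q)
    if not out: out=[np.array([*j,*e])*1j] 
    return out
def tgt(c,yaw,u,n):
    "point at u along U, n along N (m) from a corner c"
    cy,sy=np.cos(np.radians(yaw)),np.sin(np.radians(yaw));k=.5**.5
    return np.array(c)+k*np.array([cy*(n-u),sy*(n-u),n+u])
E
python3 - <<'E'
from ik import *
S=([.5617,.1844,.03],5);T=([.614,-.183,.03],7)
for nm,(c,y),n0,fs in(("stand",S,.0345,(0,1)),("tray",T,.0085,(0,1))):
  for f in fs:
    for u,n in((.075,n0),(.095,n0),(.115,n0),(.135,n0),(.18,n0),(.075,n0+.1),(.1,n0+.15)):
        print(nm,f,u,round(n-n0,3),[q.round(0).tolist() for q in ik(tgt(c,y,u,n),goalR(y,f))])
E
```

```text
stand 0 0.075 0.0 [[9j, 39j, 129j, (-0-175j), 33j, 178j]]
stand 0 0.095 0.0 [[9j, 37j, 131j, (-0-174j), 33j, 178j]]
stand 0 0.115 0.0 [[9j, 34j, 132j, (-0-174j), 32j, 178j]]
stand 0 0.135 0.0 [[10j, 32j, 134j, (-0-174j), 30j, 178j]]
stand 0 0.18 0.0 [[10j, 25j, 136j, (-0-172j), 27j, 176j]]
stand 0 0.075 0.1 [[8j, 30j, 117j, (-0-169j), 12j, 171j]]
stand 0 0.1 0.15 [[8.0, 24.0, 113.0, 233.0, 3.0, 129.0]]
stand 1 0.075 0.0 [[9.0, 39.0, 129.0, 185.0, 33.0, -2.0]]
stand 1 0.095 0.0 [[9.0, 37.0, 131.0, 186.0, 33.0, -2.0]]
stand 1 0.115 0.0 [[9.0, 34.0, 132.0, 186.0, 32.0, -2.0]]
stand 1 0.135 0.0 [[10.0, 32.0, 134.0, 186.0, 30.0, -2.0]]
stand 1 0.18 0.0 [[10.0, 25.0, 136.0, 188.0, 27.0, -4.0]]
stand 1 0.075 0.1 [[8.0, 30.0, 117.0, 191.0, 12.0, -9.0]]
stand 1 0.1 0.15 [[8.0, 24.0, 113.0, 233.0, 3.0, -51.0]]
tray 0 0.075 0.0 [[-47.0, 42.0, 121.0, 108.0, 37.0, -157.0]]
tray 0 0.095 0.0 [[-49.0, 40.0, 122.0, 106.0, 37.0, -155.0]]
tray 0 0.115 0.0 [[-50.0, 37.0, 124.0, 103.0, 38.0, -154.0]]
tray 0 0.135 0.0 [[-52.0, 35.0, 125.0, 99.0, 38.0, -152.0]]
tray 0 0.18 0.0 [[-57.0, 30.0, 127.0, 91.0, 39.0, -146.0]]
tray 0 0.075 0.1 [[-40.0, 34.0, 111.0, 89.0, 31.0, -126.0]]
tray 0 0.1 0.15 [[-38.0, 29.0, 107.0, 75.0, 31.0, -108.0]]
tray 1 0.075 0.0 [[-47.0, 42.0, 121.0, 108.0, 37.0, 23.0]]
tray 1 0.095 0.0 [[-49.0, 40.0, 122.0, 106.0, 37.0, 25.0]]
tray 1 0.115 0.0 [[-50.0, 37.0, 124.0, 103.0, 38.0, 26.0]]
tray 1 0.135 0.0 [[-52.0, 35.0, 125.0, 99.0, 38.0, 28.0]]
tray 1 0.18 0.0 [[-57.0, 30.0, 127.0, 91.0, 39.0, 34.0]]
tray 1 0.075 0.1 [[-40.0, 34.0, 111.0, 89.0, 31.0, 54.0]]
tray 1 0.1 0.15 [[-38.0, 29.0, 107.0, 75.0, 31.0, 72.0]]
```

Run:
```python
from ik import *
s=bot.read_state();T=R.from_matrix(s['tcp_rot']);p=s['position']
for k in range(0,181,20):print(k,[q.round(0).tolist() for q in ik(p,T*rz(k))])
p2=[.425,.165,.26];delta(s,p2,goalR(5,1));print(ik(p2,goalR(5,1)))
```

```text
0 [[-1.0, 5.0, 136.0, 146.0, 11.0, -150.0]]
20 [[-1.0, 5.0, 136.0, 146.0, 11.0, -130.0]]
40 [[-1.0, 5.0, 136.0, 146.0, 11.0, -110.0]]
60 [[-1.0, 5.0, 136.0, 146.0, 11.0, -90.0]]
80 [[-1.0, 5.0, 136.0, 146.0, 11.0, -70.0]]
100 [[-1.0, 5.0, 136.0, 146.0, 11.0, -50.0]]
120 [[-1.0, 5.0, 136.0, 146.0, 11.0, -30.0]]
140 [[-1.0, 5.0, 136.0, 146.0, 11.0, -10.0]]
160 [[-1.0, 5.0, 136.0, 146.0, 11.0, 10.0]]
180 [[-1.0, 5.0, 136.0, 146.0, 11.0, 30.0]]
[ 0.0279 -0.0133  0.0072] [ -2.8   -3.58 179.57] rows>=20.9
[array([  9.13599531,   8.09548107, 134.45921664, 201.41865221,
         8.02791755, -18.30038745])]
```

```bash
python3 steer.py '0 0 0 0 0 8 1;0 0 0 0 0 16 1;0 0 0 0 0 24 1;0 0 0 0 0 32 1;0 0 0 0 0 40 1;0 0 0 0 0 48 1;0 0 0 0 0 56 1;0 0 0 0 0 64 1;0 0 0 0 0 72 1;0 0 0 0 0 80 1;0 0 0 0 0 88 1;0 0 0 0 0 96 1;0 0 0 0 0 104 1;0 0 0 0 0 112 1;0 0 0 0 0 120 1;0 0 0 0 0 128 1;0 0 0 0 0 136 1;0 0 0 0 0 144 1;0 0 0 0 0 152 1;0 0 0 0 0 160 1'
python3 - <<'E'
from ik import *
s=bot.read_state();print(s['joint_positions'].round(1))
delta(s,[.425,.165,.26],goalR(5,1))
E
```

```text
time_s: 5.55
position: [0.4318, 0.137, 0.2741]
tcp_rot: [[0.327, -0.602, 0.729], [-0.919, -0.384, 0.095], [0.222, -0.7, -0.678]]
force: [-0.7, -0.1, 0.5]
opening: 1.001
grasp_force: 0.0
[ -0.8   5.4 136.4 145.2  10.7  11.1]
[-0.0311  0.0032  0.0073] [-2.56  1.38 19.3 ] rows>=2.3
```

```bash
python3 steer.py '-0.01 0 0.002 -1 0.5 8 1;-0.02 0.002 0.005 -2 1 15 1;-0.03 0.003 0.007 -2.5 1.4 19.3 1;-0.031 0.003 0.007 -2.5 1.4 19.3 1;-0.031 0.003 0.007 -2.5 1.4 19.3 1;-0.031 0.003 0.007 -2.5 1.4 19.3 1'
python3 - <<'E'
from ik import *
from h import *
s=bot.read_state();print(s['joint_positions'].round(1))
c=bot.capture("wrist");np.savez("w1.npz",pos=s['position'],rot=s['tcp_rot'],**c)
cv2.imwrite("pics/w1.png",crop(c["color"],56,42,400,300,2,20))
E
```

```text
time_s: 6.15
position: [0.4245, 0.1658, 0.26]
tcp_rot: [[0.093, -0.703, 0.705], [-0.996, -0.068, 0.063], [0.004, -0.708, -0.707]]
force: [-0.6, -0.1, 0.3]
opening: 0.999
grasp_force: 0.0
[  9.3   8.1 134.5 201.4   8.1 -18.5]
```

View pics/w1.png

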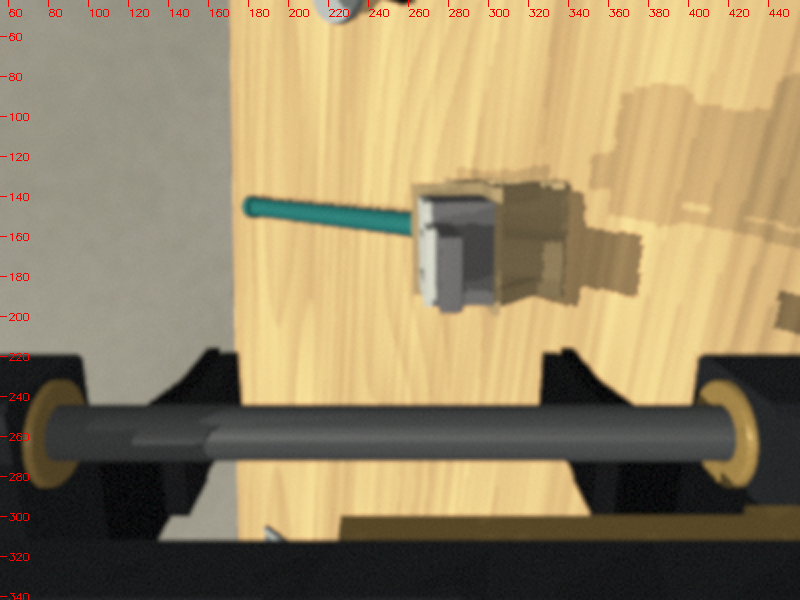

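The wrist view shows the tongue's end face at about x 269–282, y 160–198, with the bright cover to its left (+N). The grip and stand are behind it. I'll compare this with my estimate.

Run:
```python
from ik import *
from h import *
c=dict(np.load("w1.npz"));T=np.eye(4);T[:3,:3]=c["rot"];T[:3,3]=c["pos"];T=T@c["mount"]
a=bot.capture("scene");b=bot.capture("side")
cn=np.array([.5617,.1844,.03]);yaw=5;Y=np.array([-np.sin(np.radians(yaw)),np.cos(np.radians(yaw)),0])
for nm,u,v,n in(("tongue mid",.124,0,.032),("tong +y top",.124,.02,.038),("tong -y top",.124,-.02,.038),("tong +y bot",.124,.02,.026),("tong-y bot",.124,-.02,.026),("block up +y bot",.064,.032,0),("block up -y bot",.064,-.032,0),("cov up+y",.064,.032,.043),("cov up-y",.064,-.032,.043),("cov lo+y",0,.032,.043),("cov lo-y",0,-.032,.043),("tab+y",.094,.02,.043),("tab-y",.094,-.02,.043)):
    p=tgt(cn,yaw,u,n)+Y*v;print(nm,p.round(3),proj(c,p,T).round(1),proj(a,p).round(1),proj(b,p).round(1))
w=c["color"][125:210,255:310].astype(int);
for y in range(130,206,6):print(y,w[y-125,5:45:2].sum(1)//3)
```

```text
tongue mid [0.497 0.179 0.14 ] [282.6 184.4] [335.5 147.9] [276.6 287.3]
tong +y top [0.499 0.199 0.145] [276.2 202.8] [345.4 146.9] [269.2 294.3]
tong -y top [0.503 0.159 0.145] [277.3 165.2] [326.9 147.1] [279.2 275.6]
tong +y bot [0.491 0.198 0.136] [287.6 202.9] [344.  148.7] [273.9 299.4]
tong-y bot [0.494 0.158 0.136] [289.2 165.3] [325.8 148.9] [283.7 280.6]
block up +y bot [0.514 0.212 0.075] [302.4 197.3] [348.2 178.1] [256.4 320.6]
block up -y bot [0.519 0.149 0.075] [305.2 146. ] [319.5 178.4] [271.9 291.5]
cov up+y [0.544 0.215 0.106] [268.  197.1] [353.5 173.2] [239.9 303.4]
cov up-y [0.55  0.151 0.106] [269.2 145.8] [323.3 173.6] [256.5 274.8]
cov lo+y [0.589 0.219 0.06 ] [265.7 184.2] [355.6 203. ] [216.9 308.5]
cov lo-y [0.595 0.155 0.06 ] [266.6 140. ] [324.9 203.4] [233.8 281.2]
tab+y [0.524 0.201 0.127] [269.7 194.7] [346.9 159.6] [254.8 295.1]
tab-y [0.528 0.161 0.127] [270.5 160.1] [328.1 159.8] [265.1 276.8]
130 [193 191 195 202 206 205 197 191 191 183 178 186 175 166 170 169 151 147
 156 159]
136 [186 160 152 151 149 145 145 142 144 145 137 137 136 137 142 147 
[... 274 characters left out ...]
 85]
160 [145 148 162 180 197 210 202 137  85  79  80  79  83  79  70  66  68  69
  70  67]
166 [192 170 163 194 204 210 204 141 110 113 114 110 110 103  71  68  68  70
  65  67]
172 [190 168 159 192 205 213 204 138 111 115 113 111 111 103  70  69  70  67
  68  66]
178 [190 170 155 155 186 209 201 137 112 114 113 111 111 101  68  68  69  67
  68  68]
184 [189 168 156 187 203 211 201 135 107 111 112 111 112 101  79  85  83  82
  82  83]
190 [190 186 192 194 204 209 203 144 112 112 112 113 110 103 104 113 110 112
 113 112]
196 [195 193 194 193 196 199 191 179 127 115 111 112 112 121 176 190 186 188
 180 173]
202 [195 202 193 190 193 193 191 189 184 178 181 189 192 194 193 191 190 191
 186 176]
```

Run:
```python
from ik import *
from h import *
c=dict(np.load("w1.npz"));T=np.eye(4);T[:3,:3]=c["rot"];T[:3,3]=c["pos"];T=T@c["mount"]
a=bot.capture("scene");b=bot.capture("side")
M=[(c,T,.124,.02,.038,274,199),(c,T,.124,-.02,.038,274.5,162.5),(c,T,.124,.02,.026,287,199),(c,T,.124,-.02,.026,287.5,162.5),
(a,None,.064,.032,.043,352.5,174),(a,None,.064,-.032,.043,322.5,175),(a,None,0,.032,.043,356,204),(a,None,0,-.032,.043,324.5,205),(a,None,.094,.02,.043,345.5,160),(a,None,.094,-.02,.043,327,160),
(b,None,.064,.032,.043,243,302),(b,None,0,.032,.043,218,307),(b,None,0,-.032,.043,233,284),(b,None,.124,.02,.026,272,299)]
def f(q):
    Y=np.array([-np.sin(np.radians(q[2])),np.cos(np.radians(q[2])),0]);o=[]
    for cam,t,u,v,n,x,y in M:
        p=tgt([q[0],q[1],.03],q[2],u,n)+Y*v
        o.append((proj(cam,p,t)-[x,y])*(1.1 if t is not None else 3.4 if cam is a else 1.9))
    return np.ravel(o)
r=least_squares(f,[.56,.18,5],loss='soft_l1',f_scale=2);print(r.x);print(f(r.x).reshape(-1,2).round(1))
```

```text
[0.56433691 0.18278518 6.2084237 ]
[[ 0.8  0.6]
 [ 0.8 -0.8]
 [-0.9  0.5]
 [-0.5 -0.9]
 [ 0.5 -1.2]
 [-0.  -2.3]
 [-2.7 -1.6]
 [ 0.2 -2.3]
 [ 1.3  0.3]
 [ 0.6  1.7]
 [-6.7 -0. ]
 [-3.2  1.1]
 [-0.7 -7.4]
 [ 2.9 -3.2]]
```

Run:
```python
from ik import *
s=bot.read_state();C=[.5643,.1828,.03]
for u in(.18,.13,.075):
    p=tgt(C,6,u,.0345);delta(s,p,goalR(6,1));print(p.round(4),[q.round(0).tolist() for q in ik(p,goalR(6,1))])
```

```text
[-0.0019  0.0287  0.0827] [-0.09 -0.53 -0.18] rows>=1.8
[0.462  0.172  0.1817] [[9.0, 25.0, 136.0, 184.0, 27.0, -2.0]]
[-0.0024  0.0287  0.1327] [-0.09 -0.53 -0.18] rows>=2.7
[0.4971 0.1757 0.1463] [[8.0, 33.0, 133.0, 183.0, 31.0, -1.0]]
[-0.0029  0.0288  0.1877] [-0.09 -0.53 -0.18] rows>=3.8
[0.5358 0.1798 0.1074] [[8.0, 39.0, 129.0, 183.0, 33.0, -1.0]]
```

```bash
python3 steer.py '-0.001 0.01 0.02 0 -0.5 -0.2 0.45;-0.002 0.02 0.04 -0.1 -0.5 -0.2 0.45;-0.002 0.0287 0.06 -0.1 -0.5 -0.2 0.45;-0.002 0.0287 0.083 -0.1 -0.5 -0.2 0.45;-0.002 0.0287 0.083 -0.1 -0.5 -0.2 0.45;-0.002 0.0287 0.11 -0.1 -0.5 -0.2 0.45;-0.002 0.0287 0.135 -0.1 -0.5 -0.2 0.45;-0.003 0.0288 0.155 -0.1 -0.5 -0.2 0.45;-0.003 0.0288 0.173 -0.1 -0.5 -0.2 0.45;-0.003 0.0288 0.188 -0.1 -0.5 -0.2 0.45;-0.003 0.0288 0.188 -0.1 -0.5 -0.2 0.45;-0.003 0.0288 0.188 -0.1 -0.5 -0.2 0.45'
python3 - <<'E'
from ik import *
from h import *
s=bot.read_state();print(s['joint_positions'].round(1));delta(s,tgt([.5643,.1828,.03],6,.075,.0345),goalR(6,1))
b=bot.capture("side")["color"];a=bot.capture("scene")["color"]
cv2.imwrite("pics/g1.png",np.hstack([crop(b,190,240,100,100,4),crop(a,290,120,100,100,4)]))
E
```

```text
time_s: 7.6
position: [0.5351, 0.1812, 0.1076]
tcp_rot: [[0.106, -0.704, 0.703], [-0.994, -0.075, 0.075], [0.0, -0.707, -0.708]]
force: [-0.3, 0.6, 1.0]
opening: 0.452
grasp_force: 0.0
[  8.2  39.1 129.  182.7  33.1  -0.8]
[ 0.0014 -0.0003  0.0005] [0.04 0.06 0.08] rows>=0.0
```

View pics/g1.png

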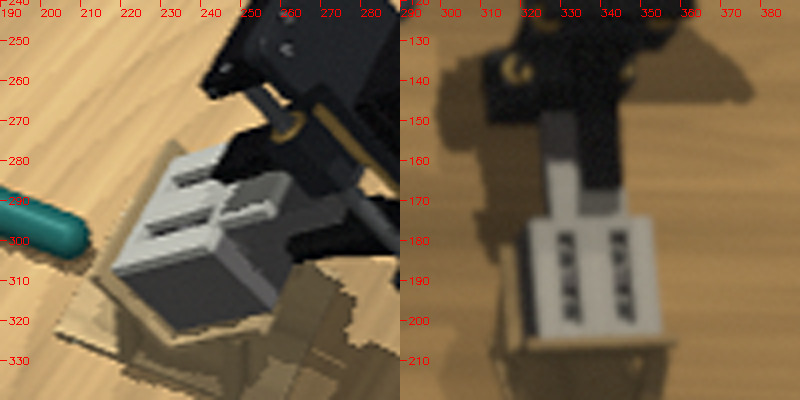

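Side and scene crops: the fingers straddle tongue and tab, tips about 11 mm short of the block and about 3 mm too far toward +y. I'll shift by that and close.

```bash
python3 steer.py '0.003 0 0 0 0 0 0.45;0.003 0 0 0 0 0 0.3;0.003 0 0 0 0 0 0;0.003 0 0 0 0 0 0;0.003 0 0 0 0 0 0;0.003 0 0 0 0 0 0;0.003 0 0 0 0 0 0;0.003 0 0 0 0 0 0'
python3 - <<'E'
from ik import *
s=bot.read_state();print(s['joint_positions'].round(1),s['moment'].round(2))
C=[.5643,.1828,.03]
# plan: lift, swing, flip
for u,n,roll in((.075,.0345,0),(.12,.06,0),(.16,.09,0),(.2,.12,0),(.16,.12,0),(.18,.10,0),(.2,.08,0)):
    p=tgt(C,6,u,n);print(u,n,p.round(3),[q.round(0).tolist() for q in ik(p,goalR(6,1))])
E
```

```text
time_s: 8.5
position: [0.536, 0.1783, 0.1074]
tcp_rot: [[0.107, -0.703, 0.703], [-0.994, -0.076, 0.075], [0.0, -0.707, -0.707]]
force: [-1.1, -0.9, 2.3]
opening: 0.192
grasp_force: 30.0
[  7.7  39.2 129.1 182.1  33.3  -0.6] [-0.21  0.03  0.05]
0.075 0.0345 [0.536 0.18  0.107] [[8.0, 39.0, 129.0, 183.0, 33.0, -1.0]]
0.12 0.06 [0.522 0.178 0.157] [[8.0, 31.0, 129.0, 183.0, 25.0, -2.0]]
0.16 0.09 [0.515 0.178 0.207] [[8.0, 22.0, 128.0, 186.0, 15.0, -4.0]]
0.2 0.12 [0.508 0.177 0.256] [[8.0, 14.0, 125.0, 199.0, 5.0, -17.0]]
0.16 0.12 [0.536 0.18  0.228] [[8.0, 20.0, 124.0, 189.0, 9.0, -8.0]]
0.18 0.1 [0.508 0.177 0.228] [[8.0, 18.0, 127.0, 188.0, 11.0, -7.0]]
0.2 0.08 [0.48  0.174 0.228] [[8.0, 17.0, 131.0, 188.0, 13.0, -6.0]]
```

```bash
cat > plan.py <<'E'
from ik import *
def low(p,G):
    "lowest point and farthest x of rack+cover, tool frame: z -.05..+.075(+), y +-.043, x +-.032"
    V=np.array([[x,y,z] for x in(-.034,.034) for y in(-.037,.037) for z in(-.05,.077)]);W=G.apply(V)+p
    return W[:,2].min(),W[:,0].max()
E
python3 - <<'E'
from plan import *; from h import *
b=bot.capture("side");print("post",onz(ray(b,(209,218)),.0),"ferrule",onz(ray(b,(236,236)),0))
T=[.614,-.183,.03]
s=bot.read_state();p0=s['position'];R0=R.from_matrix(s['tcp_rot'])
A=ik(p0+[-.02,0,.10],R0)[0]
for u,n in((.115,.0585),(.13,.09),(.15,.11)):
  pt=tgt(T,7,u,n);B=ik(pt,goalR(7,0));print(pt.round(3),B)
B=B[0]
for t in np.linspace(0,1,9):
    q=A+(B-A)*t;p=fk(q,P);G=fkR(q);print(round(t,2),q.round(0),p.round(3),'z',G.as_matrix()[:,2].round(2),'y',G.as_matrix()[:,1].round(2),np.round(low(p,G),3))
E
```

```text
post [7.60687429e-01 4.49271633e-04 0.00000000e+00] ferrule [0.67939613 0.01504588 0.        ]
[ 0.574 -0.188  0.153] [array([ -46.11215263,   32.91561518,  118.90937194,   94.07355497,
         34.54023807, -138.23652126])]
[ 0.586 -0.186  0.186] [array([ -44.8153363 ,   28.96348179,  116.39602943,   85.64847642,
         33.87677418, -126.72091667])]
[ 0.586 -0.186  0.214] [array([ -44.8153363 ,   25.49534536,  115.10907521,   78.70872854,
         34.52542727, -118.33501567])]
0.0 [  8.  22. 128. 186.  15.  -4.] [0.516 0.178 0.207] z [ 0.7   0.08 -0.71] y [-0.7  -0.08 -0.71] [0.127 0.6  ]
0.12 [  2.  23. 126. 172.  17. -18.] [0.557 0.138 0.222] z [ 0.75  0.06 -0.66] y [-0.57 -0.45 -0.69] [0.135 0.647]
0.25 [ -5.  23. 124. 159.  20. -33.] [0.591 0.096 0.234] z [ 0.78  0.05 -0.62] y [-0.38 -0.76 -0.53] [0.146 0.682]
0.38 [-12.  23. 123. 146.  22. -47.] [0.615 0.052 0.242] z [ 0.8   0.05 -0.6 ] y [-0.14 -0.95 -0.27] [0.161 0.702]
0.5 [-18.  24. 121. 132.  25. -61.] [0.631 0.007 0.247] z [ 0.81  0.06 -0.59] y [ 0.1  -0.99  0.04] [0.173 0.716]
0.62 [-25.  24. 120. 119.  27. -76.] [ 0.636 -0.039  0.246] z [ 0.8   0.07 -0.59] y [ 0.32 -0.88  0.34] [0.163 0.727]
0.75 [-32.  25. 118. 105.  30. -90.] [ 0.631 -0.087  0.24 ] z [ 0.79  0.08 -0.61] y [ 0.51 -0.63  0.58] [0.153 0.722]
0.88 [ -38.   25.  117.   92.   32. -104.] [ 0.614 -0.136  0.229] z [ 0.75  0.08 -0.65] y [ 0.65 -0.29  0.71] [0.143 0.701]
1.0 [ -45.   25.  115.   79.   35. -118.] [ 0.586 -0.186  0.214] z [ 0.7   0.09 -0.71] y [0.7  0.09 0.71] [0.133 0.67 ]
```

```bash
python3 - <<'E'
from ik import *
s=bot.read_state();R0=R.from_matrix(s['tcp_rot']);delta(s,s['position']+[0,0,.02],R0);delta(s,s['position']+[-.02,0,.1],R0)
E
python3 steer.py '0 -0.004 -0.004 0 0 0 0;0 -0.007 -0.007 0 0 0 0;0 -0.014 -0.014 0 0 0 0;-0.001 -0.025 -0.035 0 0 0 0;-0.002 -0.037 -0.055 0 0 0 0;-0.002 -0.05 -0.073 0 0 0 0;-0.002 -0.057 -0.085 0 0 0 0;-0.002 -0.057 -0.085 0 0 0 0'
python3 - <<'E'
from plan import *; from h import *
s=bot.read_state();p0=s['position'];A=s['joint_positions'];print(A.round(1),s['moment'])
B=ik(tgt([.614,-.183,.03],7,.15,.11),goalR(7,0))[0]
f=lambda t:(fk(A+(B-A)*t,P),fkR(A+(B-A)*t))
for t in np.arange(1,9)/8: 
    print(t,end=' ');delta(f(0) if t<.51 else f(.5),*f(t))
b=bot.capture("side")["color"];a=bot.capture("scene")["color"]
cv2.imwrite("pics/g2.png",np.hstack([crop(b,190,220,100,110,4),crop(a,290,90,100,110,4)]))
E
```

```text
[ 0.     -0.0141 -0.0141] [0. 0. 0.] rows>=0.4
[-0.0021 -0.0567 -0.0848] [0. 0. 0.] rows>=2.0
time_s: 9.35
position: [0.5152, 0.1784, 0.2092]
tcp_rot: [[0.107, -0.702, 0.704], [-0.994, -0.075, 0.076], [-0.0, -0.708, -0.706]]
force: [0.1, 0.5, -3.3]
opening: 0.192
grasp_force: 29.9
[  8.2  21.8 127.6 185.8  14.5  -4.1] [ 0.04831101  0.91014462 -0.02546459]
0.125 [ 0.0446 -0.036   0.0161] [  3.25   1.9  -22.63] rows>=2.7
0.25 [ 0.0901 -0.0647  0.0281] [  5.27   4.3  -45.41] rows>=5.3
0.375 [ 0.1362 -0.0848  0.0362] [  6.04   6.72 -68.29] rows>=8.0
0.5 [ 0.1826 -0.0952  0.0408] [  5.67   8.63 -91.19] rows>=10.7
0.625 [-0.0017  0.0466  0.0025] [  0.61  -0.24 -22.83] rows>=2.7
0.75 [-0.0139  0.0934 -0.0006] [  1.97  -1.38 -45.4 ] rows>=5.3
0.875 [-0.0369  0.1402 -0.01  ] [  4.63  -3.16 -67.51] rows>=7.9
1.0 [-0.0704  0.1868 -0.0268] [  9.14  -5.15 -88.96] rows>=10.4
```

View pics/g2.png

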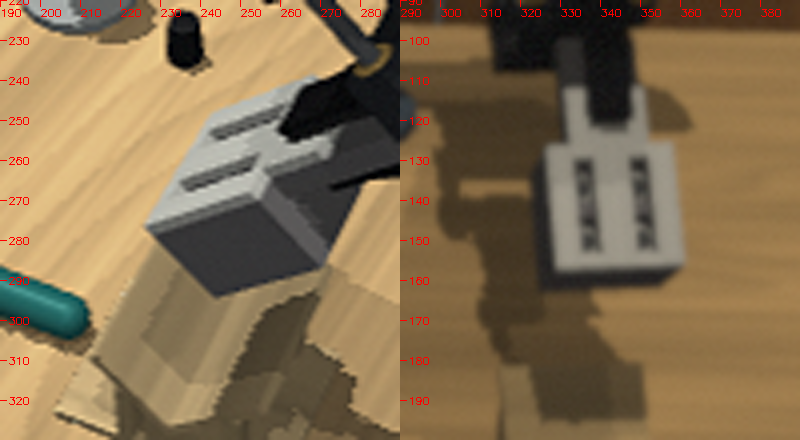

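Rack and cover are off the stand together, with the cover flush on the mouth. Next is the first half of the turnover.

```bash
python3 steer.py '0.015 -0.012 0.005 1.1 0.6 -7.5 0;0.03 -0.024 0.011 2.2 1.3 -15 0;0.0446 -0.036 0.016 3.2 1.9 -22.6 0;0.06 -0.046 0.02 4 2.7 -30 0;0.075 -0.056 0.024 4.7 3.5 -38 0;0.09 -0.0647 0.028 5.3 4.3 -45.4 0;0.105 -0.072 0.031 5.6 5.1 -53 0;0.12 -0.079 0.034 5.9 5.9 -60.6 0;0.136 -0.085 0.036 6 6.7 -68.3 0;0.152 -0.089 0.038 5.9 7.4 -76 0;0.167 -0.092 0.0395 5.8 8 -83.6 0;0.1826 -0.0952 0.041 5.7 8.6 -91.2 0;0.1826 -0.0952 0.041 5.7 8.6 -91.2 0'
python3 steer.py '-0.0006 0.0155 0.001 0.2 0 -7.5 0;-0.001 0.031 0.002 0.4 -0.1 -15 0;-0.0017 0.0466 0.0025 0.6 -0.2 -22.8 0;-0.006 0.062 0.002 1 -0.6 -30.4 0;-0.01 0.078 0.001 1.5 -1 -38 0;-0.0139 0.0934 -0.0006 2 -1.4 -45.4 0;-0.021 0.109 -0.003 2.8 -2 -52.8 0;-0.029 0.125 -0.006 3.7 -2.6 -60 0;-0.0369 0.1402 -0.01 4.6 -3.2 -67.5 0;-0.048 0.156 -0.015 6 -3.8 -74.7 0;-0.059 0.171 -0.021 7.5 -4.5 -81.8 0;-0.07 0.187 -0.027 9.1 -5.2 -89 0;-0.07 0.187 -0.027 9.1 -5.2 -89 0;-0.07 0.187 -0.027 9.1 -5.2 -89 0'
python3 - <<'E'
from plan import *; from h import *
s=bot.read_state();print(s['joint_positions'].round(1))
delta(s,tgt([.614,-.183,.03],7,.15,.11),goalR(7,0))
c=bot.capture("wrist");np.savez("w2.npz",pos=s['position'],rot=s['tcp_rot'],**c)
b=bot.capture("side")["color"];a=bot.capture("scene")["color"]
cv2.imwrite("pics/g3.png",np.vstack([np.hstack([crop(b,250,110,100,100,4),crop(a,115,130,100,100,4)]),cv2.resize(crop(c["color"],112,50,400,100,2,20),None,fx=1,fy=1)]))
E
```

```text
time_s: 10.75
position: [0.6315, 0.0048, 0.2439]
tcp_rot: [[0.584, 0.095, 0.806], [0.088, -0.995, 0.054], [0.807, 0.039, -0.589]]
force: [-0.3, 0.3, -2.8]
opening: 0.189
grasp_force: 29.9
time_s: 12.15
position: [0.5868, -0.1857, 0.2117]
tcp_rot: [[-0.121, 0.704, 0.7], [0.993, 0.084, 0.088], [0.003, 0.706, -0.709]]
force: [0.7, 1.0, -3.0]
opening: 0.194
grasp_force: 30.0
[ -44.7   25.8  115.    78.8   34.4 -118.2]
[-0.0007  0.0008 -0.0022] [-0.12 -0.11 -0.16] rows>=0.0
```

View pics/g3.png

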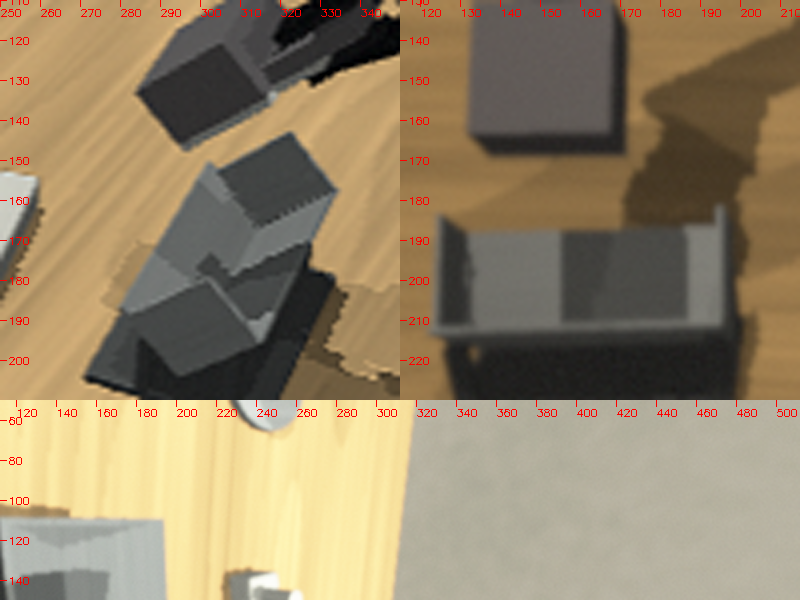

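Side and scene crops: the assembly is upside down with the cover underneath, held above the tray. Front wall top edge is at side (280,188)–(300,151) and scene (123,213)–(197,212). I'll use the wrist image for a closer tray fix.

Run:
```python
from h import *
c=np.load("w2.npz")["color"];cv2.imwrite("pics/w2.png",crop(c,80,80,266,200,3,20))
```

```text
(no output)
```

View pics/w2.png

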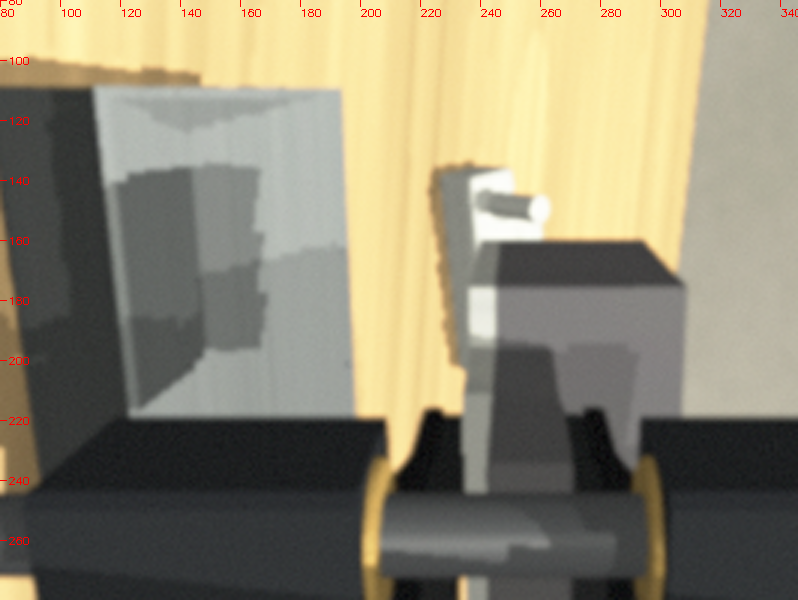

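```bash
cat > tr.py <<'E'
from ik import *
from h import *
c=dict(np.load("w2.npz"));W=np.eye(4);W[:3,:3]=c["rot"];W[:3,3]=c["pos"];W=W@c["mount"]
a=bot.capture("scene");b=bot.capture("side")
pt=lambda q,u,v,n:tgt([q[0],q[1],.03],q[2],u,n)+v*np.array([-np.sin(np.radians(q[2])),np.cos(np.radians(q[2])),0])
q=[.614,-.183,7]
if __name__=="__main__":
  for nm,u,v,n in(("wall top+",0,.07,.052),("wall top+ out",-.003,.073,.052),("wall top-",0,-.07,.052),("corner+",0,.07,0),("floor up +",.06,.07,0),("floor up + out",.06,.073,-.003),("floor up-",.06,-.07,0),("floor up- out",.06,-.073,-.003),("side+ top",.06,.073,.045),("side- top",.06,-.073,.045),("side+ mid",.0,.073,.045)):
    p=pt(q,u,v,n);print(nm.ljust(15),p.round(3),proj(c,p,W).round(1),proj(a,p).round(1),proj(b,p).round(1))
E
python3 tr.py
```

```text
wall top+       [ 0.642 -0.109  0.067] [193.9 109.7] [194.3 209.5] [279.4 186.5]
wall top+ out   [ 0.644 -0.106  0.065] [194.3 106.6] [195.8 210.9] [278.  187.8]
wall top-       [ 0.659 -0.248  0.067] [200.3 238.6] [123.5 211.8] [300.2 151.2]
corner+         [ 0.605 -0.114  0.03 ] [142.1 109.8] [197.2 213.3] [293.8 203. ]
floor up +      [ 0.563 -0.119  0.072] [116.1 110.3] [197.  185.9] [313.5 194.6]
floor up + out  [ 0.561 -0.116  0.07 ] [111.9 106.5] [198.5 186.2] [313.9 196.5]
floor up-       [ 0.58  -0.258  0.072] [133.9 265.8] [131.7 188. ] [331.8 157.8]
floor up- out   [ 0.579 -0.261  0.07 ] [131.  268.7] [130.7 188.3] [332.9 158. ]
side+ top       [ 0.595 -0.112  0.104] [171.4 106.3] [195.9 181.1] [300.4 180.5]
side- top       [ 0.612 -0.257  0.104] [182.4 268.6] [124.  183.3] [320.8 143. ]
side+ mid       [ 0.637 -0.107  0.062] [186.8 106.6] [196.2 209.9] [280.9 189.6]
```

Tray fix confirmed by the wrist view: wall top corner at (193.7,109.3) against (193.9,109.7) predicted.

Run:
```python
from tr import *
s=bot.read_state()
for u,n in((.1,.06),(.081,.0145)):
    p=tgt([.614,-.183,.03],7,u,n);delta(s,p,goalR(7,0));print([x.round(0).tolist() for x in ik(p,goalR(7,0))])
```

```text
[-0.0003 -0.0499  0.0483] [-0.09 -0.01  0.07] rows>=1.4
[[-45.0, 34.0, 118.0, 96.0, 34.0, -139.0]]
[-0.0002 -0.0954  0.0673] [-0.09 -0.01  0.07] rows>=2.3
[[-47.0, 41.0, 121.0, 107.0, 37.0, -155.0]]
```

```bash
python3 steer.py '0 -0.015 0.015 0 0 0 0;0 -0.035 0.035 0 0 0 0;0 -0.05 0.048 0 0 0 0;0 -0.062 0.053 0 0 0 0;0 -0.074 0.058 0 0 0 0;0 -0.084 0.0625 0 0 0 0;0 -0.09 0.065 0 0 0 0;0 -0.0954 0.0673 0 0 0 0;0 -0.0954 0.0673 0 0 0 0;0 -0.0954 0.0673 0 0 0 0'
cat > st.py <<'E'
from ik import *
import sys
c,y,f=(([.614,-.183,.03],7,0) if sys.argv[1]=="t" else ([.5643,.1828,.03],6,1))
s=bot.read_state();k=.5**.5;d=s['position']-c;a=np.radians(y);h=d[0]*np.cos(a)+d[1]*np.sin(a)
print("u,n,v mm",(1e3*np.array([k*(d[2]-h),k*(d[2]+h),d[1]*np.cos(a)-d[0]*np.sin(a)])).round(1),"F tool",(s['tcp_rot'].T@s['force']).round(1),"M",(s['tcp_rot'].T@s['moment']).round(2),s['joint_positions'].round(0),s['opening'].round(3))
E
python3 st.py t
```

```text
time_s: 13.5
position: [0.5675, -0.1897, 0.0976]
tcp_rot: [[-0.122, 0.703, 0.701], [0.993, 0.087, 0.085], [-0.002, 0.706, -0.708]]
force: [0.0, -0.9, -3.1]
opening: 0.195
grasp_force: 30.0Traceback (most recent call last):
  File "st.py", line 5, in <module>
    print("u,n,v mm",(1e3*np.array([k*(d[2]-h),k*(d[2]+h),d[1]*np.cos(a)-d[0]*np.sin(a)])).round(1),"F tool",(s['tcp_rot'].T@s['force']).round(1),"M",(s['tcp_rot'].T@s['moment']).round(2),s['joint_positions'].round(0),s['opening'].round(3))
                                                                                                                                                                                                                          ^^^^^^^^^^^^^^^^^^
AttributeError: 'float' object has no attribute 'round'
```

```bash
sed -i "s/s\['opening'\].round(3)/s['opening']/" st.py; python3 st.py t; python3 steer.py '0 -0.002 0.001 0 0 0 0;0 -0.004 0.001 0 0 0 0;0 -0.004 0.001 0 0 0 0' >/dev/null; python3 st.py t;  python3 steer.py '0 -0.001 0 0 0 0 0;0 -0.002 0 0 0 0 0;0 -0.002 0 0 0 0 0' >/dev/null; python3 st.py t
```

```text
u,n,v mm [81.  14.6 -1. ] F tool [-0.8 -2.2  2.1] M [ 0.9  -0.02 -0.  ] [ -47.   40.  121.  106.   36. -154.] 0.1948117206007327
u,n,v mm [80.2 10.2 -0.7] F tool [-0.5 -2.5  3. ] M [ 0.87 -0.03 -0.  ] [ -47.   41.  121.  107.   37. -156.] 0.1910164743408945
u,n,v mm [80.2  8.3 -0.8] F tool [-0.  -2.1  3.2] M [ 0.9  -0.   -0.02] [ -47.   41.  121.  108.   37. -156.] 0.1880376128927568
```

```bash
python3 steer.py '0 -0.001 0 0 0 0 0;0 -0.001 0 0 0 0 0' >/dev/null; python3 st.py t;  python3 steer.py '0 -0.001 0 0 0 0 0;0 -0.001 0 0 0 0 0' >/dev/null; python3 st.py t
```

```text
u,n,v mm [80.2  8.1 -0.8] F tool [0.2 0.4 1.3] M [0.41 0.08 0.05] [ -47.   41.  121.  108.   37. -157.] 0.18841523523663176
u,n,v mm [80.2  7.9 -0.8] F tool [0.3 4.  1. ] M [-0.32  0.19  0.21] [ -48.   41.  122.  108.   37. -157.] 0.19349469738052194
```

```bash
python3 steer.py '0 0 0.001 0 0 0 0;0 0 0.002 0 0 0 0;0 0 0.002 0 0 0 0' >/dev/null; python3 st.py t
```

```text
u,n,v mm [78.2  7.9 -1. ] F tool [ 0.3  5.9 -1.8] M [-0.61  0.29  0.25] [ -47.   42.  121.  108.   37. -157.] 0.19114706176142102
```

```bash
python3 steer.py '0 0.0005 0.001 0 0 0 0;0 0.0005 0.002 0 0 0 0;0 0.0005 0.002 0 0 0 0' >/dev/null; python3 st.py t;python3 steer.py '0 0 0.001 0 0 0 0;0 0 0.0015 0 0 0 0;0 0 0.0015 0 0 0 0' >/dev/null; python3 st.py t
```

```text
u,n,v mm [76.1  7.9 -1. ] F tool [ 0.2  5.3 -1.3] M [-0.6   0.18  0.24] [ -47.   42.  121.  108.   37. -157.] 0.19324301498468036
u,n,v mm [75.7  7.8 -1. ] F tool [ -0.9   6.5 -12.8] M [-0.64  0.13  0.18] [ -47.   42.  121.  108.   37. -157.] 0.19315273448600337
```

```bash
python3 steer.py '0 0 -0.001 0 0 0 0;0 0 -0.001 0 0 0 0.45;0 0 -0.001 0 0 0 0.45;0 0 -0.001 0 0 0 0.45;0 0 -0.001 0 0 0 0.45;0 0 -0.006 0 0 0 0.45;0 0.001 -0.012 0 0 0 0.45;0 0.002 -0.02 0 0 0 0.45;0 0.0035 -0.0275 0 0 0 0.45;0 0.0035 -0.0275 0 0 0 0.45;0 0.0035 -0.0275 0 0 0 0.45'; python3 st.py t
python3 - <<'E'
from tr import *
cv2.imwrite("pics/p1.png",np.hstack([crop(b["color"],250,120,100,100,4),crop(a["color"],110,140,100,100,4)]))
E
```

```text
time_s: 16.5
position: [0.5496, -0.1919, 0.1101]
tcp_rot: [[-0.122, 0.702, 0.701], [0.993, 0.088, 0.084], [-0.002, 0.706, -0.708]]
force: [0.6, -0.9, -0.7]
opening: 0.452
grasp_force: 0.0
u,n,v mm [102.6  10.7  -1. ] F tool [-1.  -0.2  0.9] M [ 0.34 -0.02 -0.05] [ -49.   39.  123.  104.   37. -154.] 0.45174901419483854
```

View pics/p1.png

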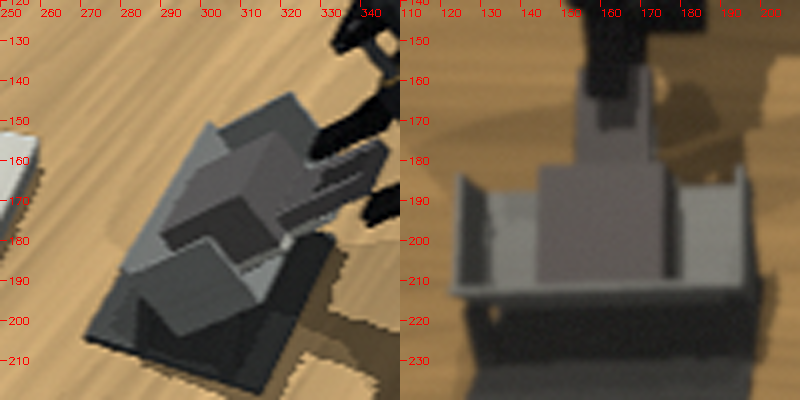

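Rack and cover are seated in the tray, with the fingertips over the bare tongue end. Now grip the tongue alone and lift outward slowly.

```bash
python3 steer.py '0 0 0.0025 0 0 0 0.45;0 0 0.0025 0 0 0 0;0 0 0.0025 0 0 0 0;0 0 0.0025 0 0 0 0;0 0 0.0025 0 0 0 0;0 0 0.0025 0 0 0 0;0 0 0.0025 0 0 0 0'; python3 st.py t
python3 steer.py '0 0.001 -0.001 0 0 0 0;0 0.002 -0.002 0 0 0 0;0 0.004 -0.0025 0 0 0 0;0 0.006 -0.003 0 0 0 0;0 0.008 -0.0035 0 0 0 0;0 0.01 -0.004 0 0 0 0'; python3 st.py t
```

```text
time_s: 17.3
position: [0.5514, -0.1913, 0.1078]
tcp_rot: [[-0.122, 0.703, 0.701], [0.993, 0.087, 0.085], [-0.001, 0.706, -0.708]]
force: [1.2, 1.3, -0.8]
opening: 0.137
grasp_force: 30.0
u,n,v mm [99.7 10.4 -0.6] F tool [1.1 0.4 1.5] M [0.29 0.13 0.09] [ -49.   39.  123.  105.   37. -154.] 0.1371602047076565
time_s: 17.9
position: [0.5556, -0.1908, 0.1178]
tcp_rot: [[-0.122, 0.703, 0.701], [0.993, 0.088, 0.085], [-0.001, 0.706, -0.708]]
force: [1.1, -0.5, -2.7]
opening: 0.135
grasp_force: 30.0
u,n,v mm [103.7  20.5  -0.6] F tool [-0.6 -1.2  2.7] M [ 0.79 -0.05  0.03] [ -48.   37.  122.  102.   36. -151.] 0.1353666158768671
```

```bash
python3 steer.py '0 0.002 -0.0003 0 0 0 0;0 0.004 -0.0006 0 0 0 0;0 0.006 -0.001 0 0 0 0;0 0.008 -0.0015 0 0 0 0;0 0.01 -0.002 0 0 0 0;0 0.012 -0.0025 0 0 0 0;0 0.014 -0.003 0 0 0 0;0 0.016 -0.0035 0 0 0 0;0 0.018 -0.004 0 0 0 0;0 0.02 -0.0045 0 0 0 0;0 0.022 -0.005 0 0 0 0;0 0.025 -0.006 0 0 0 0;0 0.03 -0.007 0 0 0 0;0 0.04 -0.01 0 0 0 0;0 0.055 -0.015 0 0 0 0;0 0.075 -0.02 0 0 0 0;0 0.09 -0.025 0 0 0 0;0 0.09 -0.025 0 0 0 0'; python3 st.py t
python3 - <<'E'
from plan import *
s=bot.read_state();A=s['joint_positions']
# grip at 25 mm: TCP at u = stand .099 -> rack lower end 0.099 ahead
B=ik(tgt([.5643,.1828,.03],6,.17,.11),goalR(6,1));print(B);B=B[0]
f=lambda t:(fk(A+(B-A)*t,P),fkR(A+(B-A)*t))
for t in np.arange(1,9)/8:
    p,G=f(t);print(t,p.round(3),np.round(low(p+G.apply([0,0,.025]),G),3),end=' ');delta(f(0) if t<.51 else f(.5),p,G)
from h import *
a=bot.capture("scene")["color"];b=bot.capture("side")["color"]
cv2.imwrite("pics/p2.png",np.hstack([crop(b,250,120,100,100,4),crop(a,110,140,100,100,4)]))
E
```

```text
time_s: 19.7
position: [0.603, -0.1853, 0.2016]
tcp_rot: [[-0.124, 0.7, 0.704], [0.992, 0.091, 0.084], [-0.005, 0.709, -0.705]]
force: [0.9, -1.4, -2.6]
opening: 0.136
grasp_force: 30.0
u,n,v mm [129.3 113.4  -0.9] F tool [-1.5 -1.4  2.3] M [ 0.76 -0.06 -0.02] [ -43.   28.  114.   81.   33. -120.] 0.13612505083997084
[array([  8.08834286,  19.16437218, 125.54897359, 188.70275269,
         9.80504728,  -7.10052687])]
0.125 [ 0.63  -0.139  0.222] [0.12  0.735] [0.0424 0.0369 0.0086] [-4.28 -0.69 21.39] rows>=2.5
0.25 [ 0.644 -0.093  0.237] [0.135 0.755] [0.086  0.0623 0.0118] [-7.59 -0.08 43.37] rows>=5.1
0.375 [ 0.648 -0.048  0.247] [0.149 0.758] [0.1306 0.0761 0.0107] [-9.69  1.34 65.81] rows>=7.7
0.5 [ 0.64  -0.003  0.252] [0.162 0.745] [0.1764 0.0786 0.0061] [-10.43   3.03  88.6 ] rows>=10.4
0.625 [0.624 0.043 0.252] [0.156 0.731] [-0.0055 -0.0462 -0.0126] [-0.3  -0.85 23.02] rows>=2.7
0.75 [0.598 0.088 0.247] [0.144 0.708] [-0.0199 -0.0935 -0.0297] [-0.65 -2.81 46.09] rows>=5.4
0.875 [0.564 0.133 0.238] [0.135 0.672] [-0.0418 -0.1418 -0.0516] [-1.6  -5.93 69.09] rows>=8.1
1.0 [0.522 0.178 0.228] [0.13  0.623] [-0.0698 -0.1906 -0.0784] [ -3.72 -10.15  91.87] rows>=10.8
```

View pics/p2.png

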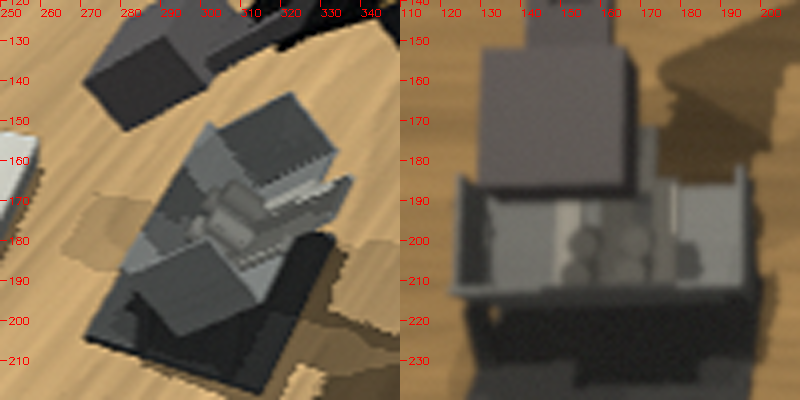

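The tray holds the cover and all four sleeves (four round ends at scene x 155–180), and the empty rack is clear. That was my tenth picture, so further checks are numeric. Swinging back while turning the rack.

```bash
python3 steer.py '0.014 0.012 0.003 -1.4 -0.2 7.1 0;0.028 0.025 0.006 -2.8 -0.5 14.2 0;0.042 0.037 0.0086 -4.3 -0.7 21.4 0;0.057 0.046 0.01 -5.4 -0.5 28.7 0;0.072 0.054 0.011 -6.5 -0.3 36 0;0.086 0.062 0.012 -7.6 0 43.4 0;0.101 0.067 0.012 -8.3 0.4 50.9 0;0.116 0.072 0.011 -9 0.9 58.4 0;0.131 0.076 0.011 -9.7 1.3 65.8 0;0.146 0.077 0.009 -10 1.9 73.4 0;0.161 0.078 0.008 -10.2 2.5 81 0;0.176 0.079 0.006 -10.4 3 88.6 0;0.176 0.079 0.006 -10.4 3 88.6 0'
python3 steer.py '-0.002 -0.015 -0.004 -0.1 -0.3 7.7 0;-0.004 -0.031 -0.008 -0.2 -0.6 15.4 0;-0.0055 -0.046 -0.0126 -0.3 -0.85 23 0;-0.01 -0.062 -0.018 -0.4 -1.5 30.7 0;-0.015 -0.078 -0.024 -0.5 -2.1 38.4 0;-0.02 -0.0935 -0.03 -0.65 -2.8 46 0;-0.027 -0.11 -0.037 -1 -3.8 53.7 0;-0.034 -0.126 -0.044 -1.3 -4.8 61.4 0;-0.042 -0.142 -0.052 -1.6 -5.9 69 0;-0.051 -0.158 -0.06 -2.3 -7.3 76.7 0;-0.06 -0.174 -0.069 -3 -8.7 84.3 0;-0.07 -0.19 -0.078 -3.7 -10.1 91.9 0;-0.07 -0.19 -0.078 -3.7 -10.1 91.9 0;-0.07 -0.19 -0.078 -3.7 -10.1 91.9 0'
python3 st.py s
python3 - <<'E'
from ik import *
s=bot.read_state()
for u,n in((.12,.06),(.107,.041)):
    p=tgt([.5643,.1828,.03],6,u,n);delta(s,p,goalR(6,1));print([x.round(0).tolist() for x in ik(p,goalR(6,1))])
E
```

```text
time_s: 21.1
position: [0.6376, -0.0012, 0.2482]
tcp_rot: [[0.592, 0.075, 0.803], [0.1, -0.995, 0.019], [0.8, 0.069, -0.596]]
force: [-0.9, -1.1, -2.8]
opening: 0.142
grasp_force: 30.0
time_s: 22.5
position: [0.5219, 0.1771, 0.2264]
tcp_rot: [[0.104, -0.707, 0.7], [-0.995, -0.073, 0.074], [-0.001, -0.704, -0.71]]
force: [-0.1, 0.5, -2.3]
opening: 0.137
grasp_force: 30.0
u,n,v mm [169.1 108.7  -1.2] F tool [-0.5  1.6  1.6] M [-0.73 -0.05  0.04] [  8.  19. 126. 188.  10.  -6.] 0.137252441581188
[-0.0011  0.0485  0.0493] [ 0.26  0.02 -0.06] rows>=1.4
[[8.0, 31.0, 129.0, 183.0, 25.0, -2.0]]
[-0.0011  0.0674  0.0624] [ 0.26  0.02 -0.06] rows>=1.8
[[8.0, 35.0, 131.0, 183.0, 30.0, -1.0]]
```

```bash
python3 steer.py '0 0.015 0.015 0.1 0 0 0;0 0.033 0.033 0.2 0 0 0;0 0.0485 0.0493 0.26 0 0 0;0 0.056 0.055 0.26 0 0 0;0 0.063 0.059 0.26 0 0 0;0 0.0674 0.0624 0.26 0 0 0;0 0.0674 0.0624 0.26 0 0 0;0 0.0674 0.0624 0.26 0 0 0' >/dev/null; python3 st.py s;python3 steer.py '0 0.002 0.001 0 0 0 0;0 0.004 0.002 0 0 0 0;0 0.0055 0.002 0 0 0 0;0 0.0055 0.002 0 0 0 0'>/dev/null; python3 st.py s;python3 steer.py '0 0.001 0 0 0 0 0;0 0.002 0 0 0 0 0;0 0.002 0 0 0 0 0'>/dev/null; python3 st.py s
```

```text
u,n,v mm [107.   41.9  -0.7] F tool [1.  1.1 1. ] M [-0.77 -0.13  0.13] [  8.  34. 131. 183.  30.  -1.] 0.13448302318559907
u,n,v mm [ 1.055e+02  3.550e+01 -1.000e-01] F tool [-0.4  1.1  2. ] M [-0.75 -0.12  0.11] [  8.  35. 131. 183.  32.  -1.] 0.13600689605849076
u,n,v mm [105.4  33.5  -0.2] F tool [0.7 1.5 2.1] M [-0.7  -0.01  0.08] [  8.  36. 132. 183.  32.  -0.] 0.13590426110682724
```

```bash
python3 steer.py '0 0.001 0 0 0 0 0;0 0.001 0 0 0 0 0'>/dev/null; python3 st.py s;python3 steer.py '0.001 0.001 0 0 0 0 0;0.001 0.001 0 0 0 0 0'>/dev/null; python3 st.py s
```

```text
u,n,v mm [105.4  32.7  -0.2] F tool [-0.3  1.6  1.9] M [-0.71 -0.07  0.08] [  8.  36. 132. 183.  33.  -0.] 0.1358858715751876
u,n,v mm [105.2  32.5  -1.2] F tool [-1.4  0.8  1.6] M [-0.39 -0.31  0.07] [  8.  36. 132. 182.  33.  -0.] 0.1327091733022105
```

```bash
python3 steer.py '0 0.0007 0 0 0 0 0;0 0.0007 0.001 0 0 0 0;0 0.0007 0.003 0 0 0 0;0 0.0007 0.004 0 0 0 0;0 0.0007 0.004 0 0 0 0'>/dev/null; python3 st.py s;python3 steer.py '0 0 0.001 0 0 0 0;0 0 0.0015 0 0 0 0;0 0 0.0015 0 0 0 0'>/dev/null; python3 st.py s
```

```text
u,n,v mm [101.   32.2  -1.3] F tool [-0.1 -2.9  0.1] M [ 0.23 -0.02 -0.05] [  8.  37. 132. 182.  33.  -0.] 0.13205859418201835
u,n,v mm [99.7 32.  -1.2] F tool [-0.1 -4.5 -2.4] M [ 0.54  0.04 -0.09] [  8.  37. 132. 182.  33.  -0.] 0.13244899065478336
```

```bash
python3 steer.py '0 -0.0003 0.001 0 0 0 0;0 -0.0003 0.001 0 0 0 0'>/dev/null; python3 st.py s;python3 steer.py '0 0 0.001 0 0 0 0;0 0 0.001 0 0 0 0'>/dev/null; python3 st.py s
```

```text
u,n,v mm [99.5 32.1 -1.3] F tool [ 0.1 -5.4 -8.1] M [ 0.64  0.14 -0.06] [  8.  37. 132. 182.  33.  -0.] 0.13664209717282585
u,n,v mm [99.4 32.1 -1.4] F tool [  1.6  -6.4 -14.5] M [ 0.88  0.22 -0.19] [  8.  37. 132. 182.  34.  -0.] 0.13582461422449377
```

```bash
python3 steer.py '0 -0.0003 -0.001 0 0 0 0;0 -0.0003 -0.001 0 0 0 0.3;0 -0.0003 -0.001 0 0 0 0.45;0 -0.0003 -0.001 0 0 0 0.45;0 -0.0003 -0.001 0 0 0 0.45;0 -0.0003 -0.005 0 0 0 0.45;0 -0.0003 -0.012 0 0 0 0.45;0 -0.0003 -0.025 0 0 0 0.45;0 0 -0.045 0 0 0 0.45;0 0 -0.07 0 0 0 0.45;0 0 -0.09 0 0 0 0.45;0 0 -0.09 0 0 0 0.45;0 0 -0.09 0 0 0 0.45'; python3 st.py s
python3 - <<'E'
from h import *
from ik import *
a=bot.capture("scene");b=bot.capture("side")
cn=[.5643,.1828,.03]
P_=lambda u,v,n:tgt(cn,6,u,n)+v*np.array([-.1045,.9945,0])
for nm,c in(("scene",a),("side",b)):
    im=c["color"].astype(int);hull=np.array([proj(c,P_(u,v,n)) for u in(0,.064) for v in(-.032,.032) for n in(0,.038)]+[proj(c,P_(.124,v,n)) for v in(-.02,.02) for n in(.026,.038)])
    x0,y0=(hull.min(0)-12).astype(int);x1,y1=(hull.max(0)+12).astype(int)
    w=im[y0:y1,x0:x1];g=((w.max(2)-w.min(2)<22)).astype(np.uint8)
    n,l,st,ce=cv2.connectedComponentsWithStats(g);k=1+np.argmax(st[1:,4])
    print(nm,"pred box",hull.min(0).round(1),hull.max(0).round(1),"grey box",st[k,:2]+[x0,y0],st[k,:2]+st[k,2:4]+[x0,y0],st[k,4])
    m=[proj(c,P_(u,0,.034)) for u in (.09,.11)];print([im[int(q[1]),int(q[0])].tolist() for q in m])
    cells=[proj(c,P_(u,v,.038)) for u in(.018,.046) for v in(-.014,.014)];print("cells",[im[int(q[1]),int(q[0])].tolist() for q in cells],"rims",[im[int(q[1]),int(q[0])].tolist() for q in[proj(c,P_(.032,v,.038)) for v in(-.014,0,.014)]])
E
```

```text
time_s: 26.9
position: [0.4544, 0.17, 0.1858]
tcp_rot: [[0.102, -0.702, 0.705], [-0.995, -0.069, 0.075], [-0.004, -0.709, -0.705]]
force: [1.0, -0.3, -0.1]
opening: 0.448
grasp_force: 0.0
u,n,v mm [188.4  31.9  -1.2] F tool [ 0.4 -0.6  0.7] M [-0.41 -0.11  0.09] [  8.  25. 137. 183.  27.  -1.] 0.44820136683713546
scene pred box [318.6 147.4] [354.5 207.6] grey box [320 148] [354 204] 1416
[[89, 83, 81], [91, 85, 82]]
cells [[44, 42, 39], [47, 42, 42], [44, 40, 40], [45, 42, 41]] rims [[85, 79, 76], [110, 103, 100], [87, 82, 78]]
side pred box [218.2 273.7] [282.9 323.4] grey box [220 274] [283 324] 1853
[[97, 95, 96], [96, 94, 95]]
cells [[88, 88, 87], [88, 87, 86], [90, 88, 88], [88, 86, 85]] rims [[95, 94, 94], [117, 115, 117], [89, 87, 88]]
```

The rack matches its predicted outline in both views: boxes agree within 2 px (3.6 px at one edge), with dark empty cells facing outward. The robot is clear, so I'm handing in.

```bash
python3 -c "
from rig import bot
print(bot.hand_in())"
```

```text
the job is handed in; nothing more can be done
None
```

Job handed in at about 27 s: the cover and all four sleeves were in the tray when last viewed, right after the lift-off, and the empty rack is back on its stand, open side up; no verdict was returned.

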